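# Press a microscope mount level with a measured half turn

### The arm

A 6-joint arm with a two-finger parallel gripper is mounted at the origin on the work surface. World frame = base frame: x ahead of the robot, y to its left, z up, the work surface at z = 0. Lengths are in m, angles in rad, forces in N, time in s.
With the tool pointing down it reaches from about 0.25 to 0.725 m from the base axis. Payload 4 kg.
Tool frame: the origin (TCP) lies at the very end of the fingers, on their centre line; the grasp point (between the pads) lies 19 mm behind it; z points along the fingers, y is the direction in which the jaws open and shut (so a half turn about z gives the same grasp; the last joint's range is limited). The gripper opens to 85 mm and grips with 20 to 120 N. Pads are 22 mm wide; open, the fingers measure 114 mm over their backs; the gripper's body (76 mm by 85 mm) begins 54 mm behind the grasp point. The pads swing forward as they close: fully open they stand 13 mm farther back than shut.
Start: joints at [-1.15, 0.241, 0.005, 1.335, 0, 1.571], TCP at [0.204, -0.456, 0.231] pointing down, gripper open.
Joint ranges: [-2.72, 2.72], [-1.05, 1.87], [-1.09, 1.28], [-1.99, 2.15], [-1.42, 1.44], [-3.14, 3.14]. Speed limits (rad/s): [2.79, 2.79, 3.14, 3.14, 3.14, 3.14].

### API

Orientations are given as a unit quaternion [w, x, y, z].
In Python, from station import arm, hand, kin, get_obs, read_camera, camera_info, job gives the robot as it stands. The module is installed in compiled form; this text tells all that it offers. Calls block until the motion is done:
- arm.goto(position, orientation): joint-space move of the TCP to a pose.
- arm.move_linear(position, vel=0.15, ori=None): straight line of the TCP; ori=None keeps the orientation; vel is the mean speed in m/s.
- arm.move_joints(angles): joint-space move.
- hand.grip(opening): finger opening in m; the grip force is fixed at half the most; returns when the fingers have stopped.
- arm.pause(seconds).
- kin.solve_ik(position, orientation): joint angles nearest the present ones, or None.
- get_obs(): the state.
- read_camera(name): name is "scene" or "side" or "wrist"; returns (picture, depth): 480x640x3 uint8, red, green, blue; 480x640 float32, m along the optical axis (not along the pixel's ray), 0 where there is no reading.
- camera_info(name): a dict with "mtx" (3x3 intrinsics, pixels), "R" (3x3) and "t" (3): a world point X has camera coordinates R X + t. Camera axes: x right, y down, z forward; pixel columns grow to the right and rows downward; lengths in m; the calibration is good to about 2 mm. A picture is of the moment at which its call begins: read the wrist's pose just before it. camera_info takes no time and is no camera call; for the wrist camera it gives the pose at the moment of the call.
A pose or a line that the arm cannot do raises arm.Unreachable and nothing moves.
- job.close_job(): hands the job in, once; it reports no verdict.
The state is a dict: "time_s": time; "joint_pos": joint angles; "joint_velocities": joint speeds; "effort": joint torques, N m; "eef_pos": TCP position; "ee_rot": TCP orientation; "ft_force": force on the tool from outside, world axes, zero at the start; "ft_torque": the same for the moment, N m; "opening": finger opening in m.
Only numpy, scipy, OpenCV 4.12 (cv2) and the standard library are available. Lean on these libraries where they do the work, as an engineer would, in place of code of your own. Each camera call takes 0.05 s, during which the arm holds its last target. There are 200 camera calls.

### The job

Push the tray carrying the microscope mount all the way in under the press, until it is up against its stop. Then wind the crank clockwise until you feel the foot come down firmly on the mount, give it half a turn more (to within about an eighth of a turn) without ever going well past that, and let go, leaving the mount clamped under the press and the things around it where they are.

Things in the scene. Friction and masses are not known exactly. Their poses are not given: they have to be found in the camera images.
- press: White bench screw press fixed to the table. Origin: on the table, exactly below the vertical screw axis; z up. In its frame, mm: base plate x -135 to 95, y -115 to 115, 28 high; two steel columns 28 across at x 0, y +-88; the tray comes out on the -x side (towards the robot) between two low rails (top z 46, y +-31 to +-41, x -130 to 70).
- bridge_top (a point): Top centre of the press's bridge boss, on the screw axis, 209 mm above the table. The bridge below it spans, in the press's frame, x -28 to 28, y -110 to 110 and z 166 to 200 mm.
- tray (a joint): Slide of the flat aluminium tray (58 mm wide, 12 mm thick, top face at z 42 mm): metres it stands out from home. 0 = fully in against its stop, mount straight below the foot; grows as it comes out towards the press's -x; 0.06 at most. It stays where it is left; sliding it takes about 3 N.
- tray_post (a point): Grip point of the black upright post on the tray's outer end: 18 mm across, from z 42 to z 88 mm. The point is on its centre line at z 68 mm, at x = -140 mm - (tray value), y = 0 in the press's frame.
- mount: The mount held in the tray: black disc 38 mm across and 18 mm high with a round steel button 26 mm across and 6 mm high on top (24 mm in all). Origin: centre of its underside, on the tray's top face.
- ram: Steel screw; sinks 16 mm per clockwise turn of the crank. Origin: on its axis at mid-thickness of the crank arm (z 260 mm at crank 0). A sprung foot 30 mm across hangs on its lower end, set up to 10 mm higher or lower each time, unreadable: contact comes anywhere from about 0.8 to 1.6 turns on the crank's scale and must be felt. Foot spring: 140 N preload, then 4 N per mm.
- crank (a joint): Crank angle in rad, growing clockwise seen from above (clockwise winds the foot down). 0 = arm to the press's +y, pi/2 = to its +x; limit 17.6. It stays where it is left. Turning drag about 0.55 N m when free (8 N at the knob); as the foot meets the mount it rises by 0.36 N m (5.5 N) within a tenth of a turn, then by 0.16 N m per further turn.
- knob_grip (a point): Grip point of the black upright knob on the crank's end: 22 mm across, 50 mm high, spins freely on its own upright axis, 65 mm from the screw axis. This point is on its centre line, 33 mm above the ram's origin (27 mm above the arm's top face, 24 mm below the knob's top).
- jar: Bystander: white sample jar, 36 mm across, 55 mm high, standing loose beside the press; leave alone. Origin: centre of its underside.
- slide_box: Bystander: grey and black box for slides, 85 x 34 x 45 mm, loose beside the press; leave alone. Origin: centre of its underside.
- spare: Bystander: spare mount like the one in the tray, standing loose on the table behind the press; leave alone. Origin: centre of its underside.

How it is judged:
By the outcome, as a careful person would: the job done as asked, in the order asked, and still so for the second after the job is handed in, with the robot touching nothing.
It also fails if it takes over 69 s, if anything falls off the work surface, if the arm or the gripper's body presses on something with over 40 N, if the wrist force passes 120 N, or if a joint passes its speed limit or range.

## Working session

There is one attempt and no reset: what is moved stays moved. The work goes in short steps, each a Python script; the robot and the scene stay as the last script left them, time stands still between calls to the robot, and variables do not carry over. Pictures are saved under pics/ and viewed, about 8 in all and at most 12, crops included, and the job is handed in when it is done.

```bash
mkdir -p pics; python3 - <<'E'
from station import *
import cv2,numpy as np
o=get_obs();print(o)
for n in("scene","side"):
    p,d=read_camera(n);np.savez(f"{n}0.npz",p=p,d=d,**camera_info(n));cv2.imwrite(f"pics/{n}0.png",p[:,:,::-1]);print(camera_info(n))
E
```

```text
{'time_s': 0.0, 'joint_pos': array([-1.15002356e+00,  2.41446047e-01,  3.68866514e-03,  1.33519169e+00,
        3.68666125e-06,  1.57081756e+00]), 'joint_velocities': array([ 0.00098983,  0.00138434,  0.00109784, -0.00024361,  0.00062482,
       -0.00144316]), 'effort': array([ 1.84262390e-04, -3.72319508e+01,  2.52406490e+01,  1.69976457e-02,
       -6.87435227e-05,  8.81301048e-06]), 'eef_pos': array([ 0.20396978, -0.45579592,  0.23038288]), 'ee_rot': array([-1.05302181e-03,  9.77951947e-01,  2.08827275e-01, -2.22995825e-04]), 'ft_force': array([-1.27905271, -0.54003639, -0.42634725]), 'ft_torque': array([-0.0098759 ,  0.05086023,  0.01439171]), 'opening': 0.08530946621837737}
{'mtx': array([[553.06979314,   0.        , 321.18942505],
       [  0.        , 553.06979314, 228.4977521 ],
       [  0.        ,   0.        ,   1.        ]]), 'R': array([[ 0.25440472,  0.96707369,  0.00683571],
       [ 0.63906786, -0.16280385, -0.7517228 ],
       [-0.72585846,  0.19561031, -0.65944378]]), 't': array([-0.17974059, -0.28266558,  1.54760377])}
{'mtx': array([[551.88627872,   0.        , 326.07711034],
       [  0.        , 551.88627872, 235.50927651],
       [  0.        ,   0.        ,   1.        ]]), 'R': array([[-0.56237688, -0.82683269,  0.00894095],
       [-0.5861641 ,  0.39101104, -0.70959285],
       [ 0.58321856, -0.40429948, -0.70455521]]), 't': array([0.36423985, 0.50441227, 0.69208749])}
```

View pics/scene0.png

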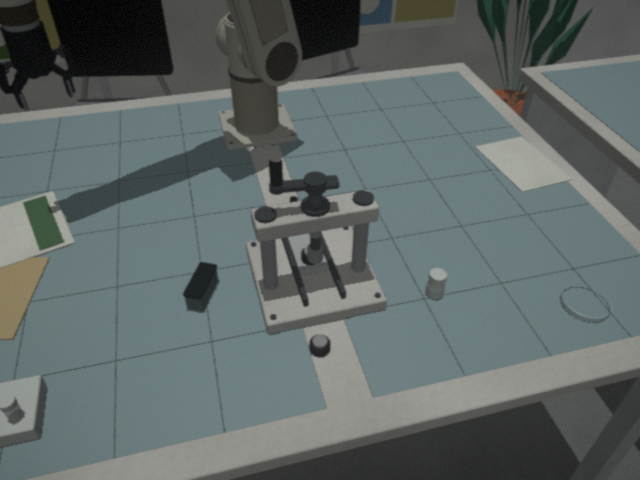

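View pics/side0.png

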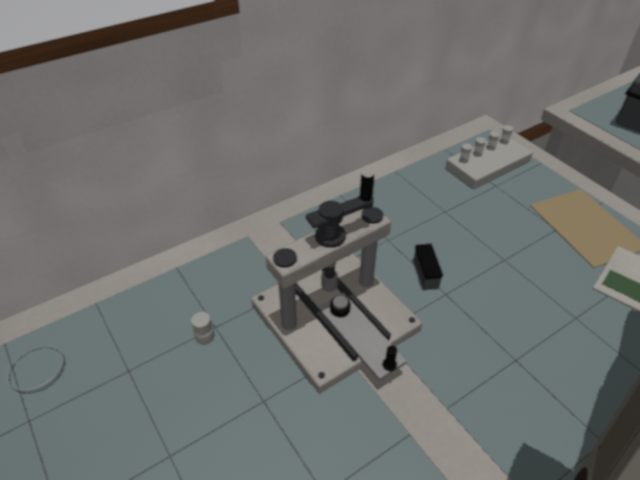

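Scene view: the press is in the middle, with its bridge caps at (265,214) and (363,198). The crank knob is at (275,170), to the press's -y side. The slide box (200,287), jar (436,283) and spare (319,345) stand around it. Side view: the tray is out, with its post at (391,355), mount at (340,305) and knob at (367,187). Next I'll measure from the depth clouds.

```bash
cat > h.py <<'E'
import numpy as np,cv2
def cloud(d,c):
    K,R,t=c['mtx'],c['R'],c['t'];v,u=np.nonzero(d>0);z=d[v,u]
    P=np.c_[(u-K[0,2])*z/K[0,0],(v-K[1,2])*z/K[1,1],z]
    return (P-t)@R
E
python3 - <<'E'
from h import *
for n in("scene","side"):
    f=np.load(n+"0.npz");P=cloud(f['d'],f)
    P=P[(P[:,0]>.2)&(P[:,0]<.8)&(abs(P[:,1])<.3)]
    for nm,a,b in(("plate",.022,.034),("bridge",.192,.204),("knobtop",.285,.33),("crankarm",.235,.268),("boss",.204,.214)):
        Q=P[(P[:,2]>a)&(P[:,2]<b)]
        if len(Q)<5: print(n,nm,len(Q));continue
        r=cv2.minAreaRect((Q[:,:2]*1000).astype(np.float32)); print(n,nm,len(Q),np.median(Q,0).round(4),np.round(r[0],1),np.round(r[1],1),round(r[2],1),"zmax",np.percentile(Q[:,2],[50,90,98]).round(4))
E
```

```text
scene plate 6993 [0.6547 0.0008 0.0288] [623.7  -6.5] [306.3 449.9] 14.9 zmax [0.0288 0.031  0.0326]
scene bridge 1960 [ 0.6401 -0.0072  0.2004] [624.6   9.3] [ 59.9 219.4] 0.6 zmax [0.2004 0.2022 0.2033]
scene knobtop 182 [ 0.6254 -0.0564  0.2983] [624.1 -56.2] [21.7 15.1] 79.7 zmax [0.2983 0.3074 0.3094]
scene crankarm 1062 [ 0.6293 -0.0013  0.2584] [625.5  -8.5] [ 41.5 117.5] 5.1 zmax [0.2584 0.2648 0.2663]
scene boss 884 [0.6286 0.0022 0.2075] [626.1   9.3] [211.7  51.9] 88.9 zmax [0.2075 0.2106 0.2119]
side plate 7645 [0.5814 0.0539 0.0272] [574.8  27.7] [461.9 272.8] 85.1 zmax [0.0272 0.0296 0.032 ]
side bridge 2288 [0.6104 0.0365 0.1989] [622.   10.9] [ 58.4 220.4] 0.5 zmax [0.1989 0.2011 0.2035]
side knobtop 173 [ 0.6099 -0.0476  0.2973] [611.9 -51.4] [21.3 13.2] 58.8 zmax [0.2973 0.3059 0.3076]
side crankarm 1158 [0.6144 0.0073 0.257 ] [621.8  -7.4] [ 40.2 117. ] 1.0 zmax [0.257  0.2635 0.2652]
side boss 936 [0.6186 0.0215 0.2062] [621.2  11. ] [214.2  49.6] 87.7 zmax [0.2062 0.2091 0.2107]
```

```bash
python3 - <<'E'
from h import *
for n in("scene","side"):
    f=np.load(n+"0.npz");P=cloud(f['d'],f)
    P=P[(P[:,0]>.2)&(P[:,0]<.8)&(abs(P[:,1])<.3)]
    def show(nm,m):
        Q=P[m]
        if len(Q)>4: print(n,nm,len(Q),"med",np.median(Q,0).round(4),"lo",np.percentile(Q,3,0).round(4),"hi",np.percentile(Q,97,0).round(4))
    x,y,z=P.T
    show("post",(z>.055)&(x>.38)&(x<.52)&(abs(y-.01)<.03)&(z<.1))
    show("posttop",(z>.083)&(x>.38)&(x<.52)&(abs(y-.01)<.03)&(z<.1))
    show("knob",(z>.278)&(y<-.02))
    show("hub",(z>.245)&(y>-.025)&(z<.3))
    show("mount",(z>.05)&(x>.5)&(x<.6)&(abs(y-.01)<.03)&(z<.1))
    show("jar",(z>.02)&(z<.1)&(y>.14)&(y<.25))
    show("box",(z>.02)&(z<.1)&(y<-.14)&(y>-.28))
E
```

```text
scene post 43 med [0.4492 0.0069 0.0875] lo [ 0.4412 -0.0008  0.0829] hi [0.4573 0.0145 0.0921]
scene posttop 41 med [0.4497 0.007  0.0877] lo [ 0.4427 -0.0008  0.0849] hi [0.4574 0.0145 0.0921]
scene knob 229 med [ 0.6254 -0.0564  0.2948] lo [ 0.6177 -0.0654  0.279 ] hi [ 0.6294 -0.045   0.3089]
scene hub 726 med [0.6316 0.0096 0.2588] lo [ 0.6101 -0.0216  0.2477] hi [0.6434 0.0454 0.2659]
scene mount 75 med [ 0.5907 -0.0039  0.0612] lo [ 0.5773 -0.0098  0.0516] hi [0.5994 0.0039 0.0679]
scene jar 410 med [0.7082 0.226  0.049 ] lo [0.6879 0.2142 0.0217] hi [0.7172 0.2431 0.0572]
scene box 940 med [ 0.6032 -0.2077  0.046 ] lo [ 0.5578 -0.2367  0.0221] hi [ 0.6346 -0.1783  0.0495]
side post 192 med [0.4448 0.0119 0.0825] lo [0.439  0.002  0.0567] hi [0.4544 0.0172 0.0892]
side posttop 91 med [0.4472 0.0089 0.087 ] lo [0.4397 0.0011 0.0839] hi [0.4549 0.0166 0.0894]
side knob 216 med [ 0.6099 -0.0476  0.2941] lo [ 0.6059 -0.0604  0.279 ] hi [ 0.6221 -0.0433  0.3068]
side hub 846 med [0.6171 0.017  0.2576] lo [ 0.604  -0.0216  0.2475] hi [0.6379 0.0487 0.2643]
side mount 308 med [0.5824 0.014  0.061 ] lo [ 0.5697 -0.0038  0.0517] hi [0.5982 0.0281 0.0673]
side jar 457 med [0.691  0.2331 0.0518] lo [0.6829 0.217  0.022 ] hi [0.712  0.2471 0.0567]
side box 806 med [ 0.5836 -0.199   0.0441] lo [ 0.5484 -0.2295  0.0228] hi [ 0.629  -0.174   0.0475]
```

```bash
python3 - <<'E'
from station import *
import numpy as np
D=[0,1,0,0]
def s(l):
    o=get_obs();print(l,round(o['time_s'],2),o['eef_pos'].round(4),o['ft_force'].round(1),round(o['opening'],4));return o
arm.goto([.448,.0085,.16],D);s("above")
hand.grip(.05)
arm.move_linear([.448,.0085,.057],vel=.1);s("down")
hand.grip(.0);s("grip")
x0=get_obs()['eef_pos']
for i in range(1,60):
    x=.448+(.004 if x0[0]+.004*i<.47 else .004)*i
    if x>.477: break
    arm.move_linear([x,.0085,.057],vel=.04)
s("near")
E
```

```text
above 3.98 [0.448  0.0083 0.16  ] [-0.5  0.6  0.8] 0.0858
down 5.61 [0.4486 0.0085 0.0575] [0.3 0.2 0.5] 0.0502
grip 6.01 [0.4485 0.0063 0.0578] [-0.1 -6.7  3.6] 0.0163
near 7.76 [0.4764 0.0067 0.0579] [-0.8 -5.6  4.3] 0.0159
```

```bash
python3 - <<'E'
from station import *
import numpy as np
for k in range(1,14):
    x=.476+.002*k
    arm.move_linear([x,.0065,.057],vel=.03)
    o=get_obs();print(round(o['time_s'],2),round(x,4),o['eef_pos'].round(4),o['ft_force'].round(1))
    if o['ft_force'][0]<-14: break
p,d=read_camera("side")
import cv2
cv2.imwrite("pics/side1.png",cv2.resize(p[180:400,230:450,::-1],None,fx=2.5,fy=2.5))
np.savez("side1.npz",p=p,d=d,**camera_info("side"))
E
```

```text
8.01 0.478 [0.4781 0.0066 0.0578] [-2.5  0.5  5.2]
8.26 0.48 [0.4801 0.0067 0.0578] [-1.4  0.1  5.3]
8.51 0.482 [0.4821 0.0067 0.0578] [-3.5  1.4  5.2]
8.76 0.484 [0.4833 0.0067 0.0578] [-4.1  0.2  7.3]
9.01 0.486 [0.4833 0.0067 0.0578] [-9.4  0.7 12.7]
9.26 0.488 [0.4833 0.0067 0.0578] [-13.8   0.3  16.6]
9.51 0.49 [0.4832 0.0067 0.0577] [-17.8   1.2  22.2]
```

View pics/side1.png

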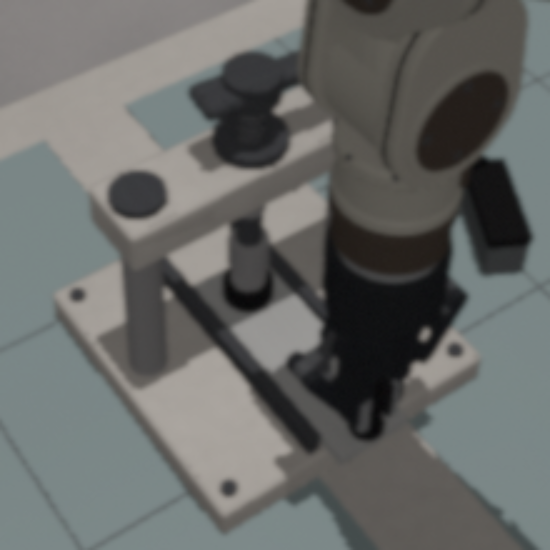

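The tray is against its stop: it stopped dead at TCP x = 0.4833 with a rising force, where it was predicted to stop. The side view shows the mount under the foot (about 248,290 in the crop), and the gripper still on the post (370,420). I'll let go and take the knob.

```bash
cat > w.py <<'E'
from station import *
import numpy as np
C=np.array([.6233,.0085]);TH0=np.pi+.087;Z0=.266;D=[0,1,0,0]
def pt(th,r=.065): return np.r_[C+r*np.array([np.sin(th),np.cos(th)]),Z0-.016*(th-TH0)/(2*np.pi)]
def state(th,log=True):
    o=get_obs();v=o['eef_pos'][:2]-C
    a=np.arctan2(v[0],v[1]);a+=2*np.pi*np.round((th-a)/(2*np.pi))
    t=np.array([np.cos(a),-np.sin(a)]);u=np.array([np.sin(a),np.cos(a)]);f=o['ft_force']
    if log: print(f"t{o['time_s']:.2f} cmd {th:.3f} act {a:.3f} r {np.hypot(*v)*1e3:.1f} drag {-f[:2]@t:.1f} rad {f[:2]@u:.1f} fz {f[2]:.1f} op {o['opening']*1e3:.1f}")
    return a,-f[:2]@t
def step(th,vel=.08):
    arm.move_linear(pt(th),vel=vel);return state(th)
E
python3 - <<'E'
from w import *
arm.move_linear([.4838,.0066,.0575],vel=.03)
hand.grip(.05)
o=get_obs();print(o['eef_pos'].round(4),o['ft_force'].round(1))
arm.move_linear([.4835,.0066,.16],vel=.2)
print([None if kin.solve_ik(pt(t),D) is None else kin.solve_ik(pt(t),D).round(2).tolist() for t in np.arange(3.2,9.6,.8)])
k=[.6177,-.0555]
arm.goto([.47,-.05,.37],D)
arm.goto([*k,.37],D)
arm.move_linear([*k,.30],vel=.15)
print(round(get_obs()['time_s'],2))
p,d=read_camera("wrist")
import cv2;cv2.imwrite("pics/wrist1.png",p[:,:,::-1])
E
```

```text
[0.4841 0.0065 0.0574] [-0.1  1.  -0. ]
[[-0.09, 0.49, 0.45, 1.54, 0.0, 3.05], [-0.06, 0.38, 0.29, 1.48, 0.0, 3.08], [0.03, 0.35, 0.23, 1.46, 0.0, -3.12], [0.1, 0.41, 0.31, 1.48, 0.0, -3.04], [0.12, 0.52, 0.48, 1.53, 0.0, -3.03], [0.07, 0.62, 0.64, 1.6, 0.0, -3.07], [-0.0, 0.65, 0.69, 1.61, 0.0, 3.14], [-0.07, 0.58, 0.57, 1.56, 0.0, 3.07]]
17.32
```

View pics/wrist1.png

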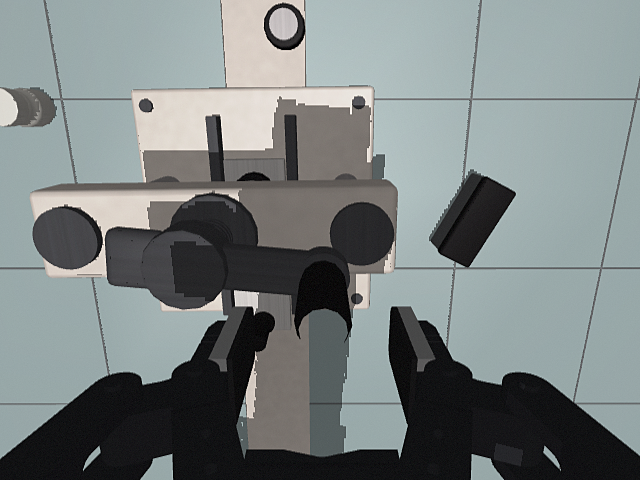

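The wrist view shows the knob at about (323,300), centred between the pads at x = 235 and 400. The crank arm points to -y, the mount is under the bridge, and the post is at (263,325). With this orientation joint 6 wraps round while cranking, so I'll lift and turn the jaws 90° before gripping.

```bash
sed -i 's/D=\[0,1,0,0\]/D=[0,.70710678,.70710678,0]/' w.py; python3 - <<'E'
from w import *
k=[.6177,-.0555]
arm.move_linear([*k,.345],vel=.15)
arm.goto([*k,.345],D)
print([kin.solve_ik(pt(t),D).round(2).tolist() for t in np.arange(3.2,9.6,1.2)])
arm.move_linear([*k,Z0],vel=.12);state(TH0)
hand.grip(0.);a,_=state(TH0)
print(get_obs()['eef_pos'])
th=a
for i in range(5):
    th+=.25; step(th)
E
```

```text
[[-0.09, 0.49, 0.45, 1.54, 0.0, 1.48], [-0.02, 0.36, 0.24, 1.46, 0.0, 1.55], [0.1, 0.41, 0.31, 1.48, 0.0, 1.67], [0.1, 0.57, 0.57, 1.57, 0.0, 1.67], [-0.0, 0.65, 0.69, 1.61, 0.0, 1.57], [-0.09, 0.53, 0.48, 1.52, 0.0, 1.48]]
t20.03 cmd 3.229 act 3.223 r 64.2 drag 0.0 rad 0.1 fz 0.5 op 50.0
t20.40 cmd 3.229 act 3.219 r 64.2 drag 1.1 rad -0.5 fz 3.9 op 20.5
[ 0.61832603 -0.05554826  0.26723787]
t20.74 cmd 3.469 act 3.446 r 64.1 drag 3.9 rad -2.3 fz 3.5 op 20.8
t21.09 cmd 3.719 act 3.700 r 63.9 drag 3.6 rad -3.8 fz 3.5 op 20.8
t21.44 cmd 3.969 act 3.950 r 63.8 drag 3.9 rad -4.5 fz 3.5 op 20.7
t21.79 cmd 4.219 act 4.199 r 63.7 drag 3.8 rad -4.1 fz 4.3 op 20.3
t22.14 cmd 4.469 act 4.448 r 63.8 drag 2.8 rad -3.2 fz 3.7 op 20.5
```

```bash
python3 - <<'E'
from w import *
th=4.469;hits=0
while th<10.4:
    th+=.2; a,d=step(th)
    hits=hits+1 if d>5.3 else 0
    if hits>=3: break
E
```

```text
t22.45 cmd 4.669 act 4.647 r 63.9 drag 3.7 rad -2.9 fz 3.6 op 20.6
t22.76 cmd 4.869 act 4.849 r 64.0 drag 4.3 rad -1.6 fz 5.6 op 20.7
t23.07 cmd 5.069 act 5.049 r 64.2 drag 3.3 rad -2.3 fz 6.3 op 20.8
t23.38 cmd 5.269 act 5.250 r 64.4 drag 3.8 rad -1.3 fz 7.5 op 20.5
t23.68 cmd 5.469 act 5.450 r 64.6 drag 3.3 rad -0.4 fz 8.5 op 20.9
t23.99 cmd 5.669 act 5.650 r 64.9 drag 3.6 rad -0.9 fz 8.5 op 20.8
t24.30 cmd 5.869 act 5.850 r 65.1 drag 3.9 rad 0.5 fz 8.4 op 20.3
t24.61 cmd 6.069 act 6.050 r 65.4 drag 3.4 rad 1.2 fz 8.9 op 20.6
t24.92 cmd 6.269 act 6.249 r 65.6 drag 3.8 rad 0.9 fz 8.6 op 20.6
t25.23 cmd 6.469 act 6.448 r 65.8 drag 4.7 rad 1.5 fz 8.2 op 20.9
t25.53 cmd 6.669 act 6.646 r 66.0 drag 3.7 rad 2.3 fz 7.8 op 20.3
t25.84 cmd 6.869 act 6.844 r 66.2 drag 2.9 rad 2.2 fz 7.2 op 20.8
t26.15 cmd 7.069 act 7.042 r 66.3 drag 4.3 rad 3.1 fz 7.6 op 20.7
t26.46 cmd 7.269 act 7.233 r 66.3 drag 5.6 rad 2.5 fz 7.3 op 20.9
t26.77 cmd 7.469 act 7.419 r 66.3 drag 7.6 rad 2.2 fz 7.2 op 20.3
t27.07 cmd 7.669 act 7.605 r 66.2 drag 8.4 rad 3.3 fz 6.6 op 20.4
```

Drag rises clearly from about 7.12 rad: the trend in the lag puts the onset there, and the rise runs over roughly 0.6 rad. Half a turn more is about 10.26, or a little over if "firmly" means part-way up the rise. I'll aim for 10.4.

```bash
python3 - <<'E'
from w import *
th=7.669;a=7.605
while a<10.3:
    th+=.25 if a<10.0 else .1; a,d=step(th)
    if d>25: print("high");break
o=get_obs();q=o['eef_pos'].copy()
arm.move_linear(q,vel=.03);state(th)   # relax the tangential load
hand.grip(.05);state(th)
q[2]+=.08;arm.move_linear(q,vel=.15)
arm.goto([.42,-.12,.36],D)
o=get_obs();print(o['time_s'],o['eef_pos'],o['ft_force'])
import cv2
for n in("scene","side"):
    p,d=read_camera(n);np.savez(n+"2.npz",p=p,d=d,**camera_info(n));cv2.imwrite(f"pics/{n}2.png",p[:,:,::-1])
from h import cloud
for n in("scene","side"):
    f=np.load(n+"2.npz");P=cloud(f['d'],f);x,y,z=P.T;g=(x>.5)&(x<.75)&(abs(y)<.2)
    Q=P[g&(z>.263)&(z<.33)];print(n,"knob",len(Q),np.percentile(Q,[3,50,97],axis=0).round(4).tolist())
    for nm,m in(("post",(z>.083)&(x>.4)&(x<.52)&(abs(y-.01)<.03)&(z<.1)),("jar",(z>.02)&(z<.1)&(y>.14)&(y<.25)),("box",(z>.02)&(z<.1)&(y<-.14)&(y>-.28)&(x>.5)&(x<.7))):
        if m.sum()>4: print(n,nm,np.median(P[m],0).round(4))
E
```

```text
t27.43 cmd 7.919 act 7.851 r 66.1 drag 9.0 rad 3.3 fz 5.3 op 20.7
t27.77 cmd 8.169 act 8.102 r 65.9 drag 9.7 rad 3.9 fz 6.2 op 20.8
t28.12 cmd 8.419 act 8.355 r 65.7 drag 10.1 rad 3.2 fz 4.6 op 20.9
t28.48 cmd 8.669 act 8.610 r 65.4 drag 9.8 rad 2.7 fz 4.4 op 20.8
t28.82 cmd 8.919 act 8.862 r 65.0 drag 10.0 rad 1.5 fz 4.0 op 20.5
t29.18 cmd 9.169 act 9.114 r 64.7 drag 10.9 rad 0.5 fz 2.6 op 21.0
t29.52 cmd 9.419 act 9.366 r 64.4 drag 10.4 rad -0.4 fz 2.8 op 20.3
t29.88 cmd 9.669 act 9.615 r 64.2 drag 9.9 rad -1.8 fz 3.7 op 20.3
t30.23 cmd 9.919 act 9.864 r 64.0 drag 10.7 rad -2.2 fz 2.8 op 20.5
t30.57 cmd 10.169 act 10.113 r 63.8 drag 10.0 rad -3.8 fz 2.8 op 20.7
t30.82 cmd 10.269 act 10.205 r 63.8 drag 10.8 rad -2.9 fz 1.9 op 20.6
t31.07 cmd 10.369 act 10.302 r 63.8 drag 11.1 rad -3.1 fz 2.1 op 20.8
t31.38 cmd 10.369 act 10.297 r 63.7 drag 3.6 rad -0.6 fz 2.1 op 20.8
t31.77 cmd 10.369 act 10.310 r 64.1 drag -0.6 rad -0.3 fz 0.5 op 50.1
33.2083 [ 0.42055301 -0.1198808   0.35948242] [-0.25416815 -0.26211614 -0.68180411]
scene knob 192 [[0.5734, -0.0425, 0.264], [0.582, -0.0342, 0.2784], [0.5855, -0.0234, 0.2916]]
scene jar [0.7068 0.2245 0.0484]
scene box [ 0.6027 -0.2077  0.0462]
side knob 201 [[0.5622, -0.037, 0.2643], [0.5659, -0.0243, 0.2784], [0.5793, -0.0204, 0.2894]]
side post [0.4818 0.0094 0.0868]
side jar [1.4153 0.2155 0.0541]
side box [ 0.584  -0.1993  0.0439]
```

View pics/side2.png

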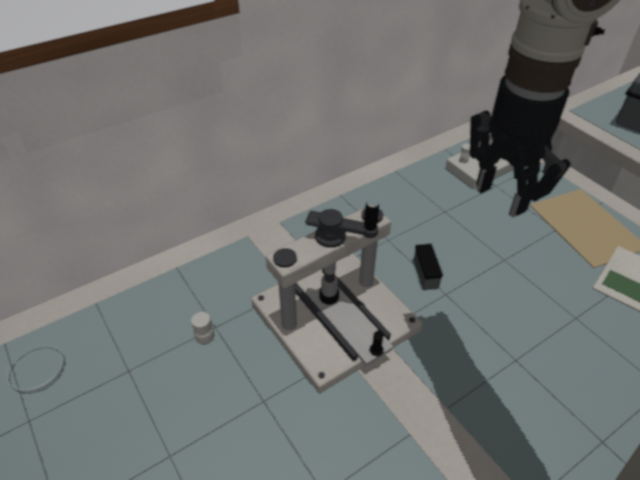

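The side view shows the foot down on the mount (330,290), the tray in with its post at (377,342), and the crank turned (knob at 371,215). The gripper is clear, and the jar and box haven't moved. The knob's depth fix gives a crank angle of about 10.31 rad, which agrees with the arm's reading.

```bash
python3 -c "
from station import *
job.close_job()"
```

```text
the job is handed in; nothing more can be done
```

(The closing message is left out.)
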